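Slide the wax pan to the warming plate

ROBOT

A 6-joint arm with a two-finger parallel gripper is mounted at the origin on the work surface. World frame = base frame: x ahead of the robot, y to its left, z up, the work surface at z = 0. Lengths are in m, angles in rad, forces in N, time in s.
With the tool pointing down it reaches from about 0.375 to 0.925 m from the base axis. Payload 5.7 kg.
Tool frame: the origin (TCP) lies midway between the tips of the shut fingers; the grasp point (between the pads) lies 19 mm behind it (r.grip_point_offset is the distance from the TCP to the grasp point, in m); z points along the fingers, y is the line along which they close (so a half turn about z gives the same grasp; the last joint's range is limited). The gripper opens to 88 mm and grips with 3 to 60 N. Pads are 20 mm wide; open, the fingers measure 115 mm over their backs; the gripper's body (75 mm by 178 mm) begins 61 mm behind the grasp point.
Start: joints at [1.194, 0.359, 1.51, -0, 1.272, -0.115], TCP at [0.155, 0.58, 0.223] pointing down, gripper open.
Joint ranges: [-2.97, 2.97], [-1.01, 2.36], [0.21, 2.38], [-0.96, 4.11], [0.2, 2.71], [-2.98, 2.98]. Speed limits (rad/s): [2.39, 2.39, 3.14, 3.14, 3.14, 3.14].

INTERFACE

Orientations are given as [roll, pitch, yaw] about the fixed x, y, z axes, in that order (R = Rz(yaw) Ry(pitch) Rx(roll)).
In Python, from plant import r, snapshot, regions_of, place_of gives the robot as it stands.
- The arm moves only by the tool arm_command, never from a script. Its arguments are lists of equal length, an entry for each row: "linear": the shift along the tool's x, y, z scaled (see below), a list of three; "yaw": the turn about the tool's z scaled (see below). In form: {"linear": [[dx, dy, dz], ...], "yaw": [yaw, ...]}. A call has 1 to 5 rows; each row is the pose to reach, as a shift and turn from the pose commanded when the call began, along the tool's axes at that moment, turning the shorter way round; what a row does not reach only later rows make up. The controller multiplies each number of a shift by 0.2 m and each number of a turn by 180 degrees. A row lasts 1/12 s, in which the tool goes at most 41.7 mm and 7.16 degrees, less where a joint would pass 70% of its speed; a pose out of reach is approached as far as the arm can. A call with a number of a shift or a turn outside -1 to 1 is refused whole. A call with a gripper value outside its range is refused whole. "fingers" is the closure, from 0 (fully open) to 1 (shut), set as the call begins (left out, the last holds). The fingers move at their own pace and stop on an object; "force" is the grip in N (left out, the last holds). Time passes only in rows, so rows that repeat a pose let the fingers close. It gives the time, the measured TCP pose, the force, the opening and the grip force at its end, in the units of the state.
- r.get_obs(): the state, without advancing time (a new reading comes with each control period).
- snapshot(name): name is "side" or "top" or "wrist"; returns a dict with "frame" (420x560x3 uint8, red, green, blue), "z_map" (420x560 float32, m along the optical axis (not along the pixel's ray), 0 where there is no reading), "vfov" (degrees; the focal length in pixels is half the picture's height over the tangent of half this angle, whatever the lens; pixels are square), "cx", "cy" (the principal point, pixels), "dist" ([k1, k2, p1, p2, k3] as OpenCV has them; the pictures are not rectified), "R" (3x3) and "t" (3): a world point X has camera coordinates R X + t; the wrist camera has in their place "tool_from_camera" (4x4, takes a point from camera to tool coordinates, whose origin is the TCP and whose axes are the flange's). Camera axes: x right, y down, z forward; pixel columns grow to the right and rows downward; lengths in m; the calibration is good to about 2 mm. A picture is of the moment at which its call begins: read the wrist's pose just before it.
- r.close_job(): hands the job in; it is judged then, once.
Trained networks look in a picture, given as the dict that the camera call returned (one of the last four; its "shot" number tells which), for a name from the list of things; names that differ only in an ending like _2 or _b are one class to them, and where a whole thing is asked for, a point or a joint stands for the part that bears it (a point fixed in the world has none). Each returns a list of dicts, best first, with "confidence" (0 to 1); they miss things now and then, are a little off and sometimes report something else, mostly with a low value. They report only what shows in the picture. A call takes as long as a camera call. They do not tell look-alikes from the thing itself.
- regions_of(picture, query): "pixels" (420x560 bool, what is visible of it) and "location" ([column, row] in pixels, amid what is visible of it).
- place_of(picture, query): "location" ([column, row] in pixels: a listed point, or the origin of a listed thing).
The state is a dict: "time": time; "q": joint angles; "qvel": joint speeds; "joint_efforts": joint torques, N m; "tool_pos": TCP position; "tool_rot": TCP orientation; "wrist_force": force on the tool from outside, world axes, zero at the start; "ft_torque": the same for the moment, N m; "opening": opening from 0.0 (shut) to 1.0 (fully open); "gripper_force": force on a finger pad.
Only numpy, scipy, OpenCV 4.12 (cv2) and the standard library are available. Lean on these libraries where they do the work, as an engineer would, in place of code of your own. Each camera call takes 0.05 s, during which the arm holds its last target. There are 200 camera calls.

TASK

Take the lid off the wax pan and rest it level on the narrow brass lid stand. Then slide the pan, keeping it flat on the ledge all the way, under the low mahogany bridge to the round warming plate and on outwards until the sprung buffer at that end gives a little, so that the pan stays bearing lightly on the buffer when you let go. Do not ram the pan into anything, and leave the brush tray, shoe trees and wax tin where they are.

Things in the scene. Friction and masses are not known exactly. Their poses are not given: they have to be found in the camera images.
- pan_center (a point): Open round aluminium pan, 100 mm across the rim, 90 mm across the flat base, 44 mm high, 0.4 to 0.8 kg, standing on the square park plate with its lid on. The point is on its axis, 22 mm above its underside. Two opposite ear handles stick out along its own +y and -y to 100 mm from the axis.
- pan_ear (a point): Middle of the grip of the pan's +y ear, 76 mm from the pan's axis, 33 mm above its underside; the -y ear is its mirror image. Each ear is a straight level black bar 16 mm wide (along the pan's x), 14 mm tall (26 to 40 mm above the ledge), from the wall to 100 mm from the axis. Grasp it from above, closing along the pan's x.
- lid_knob (a point): Flat aluminium lid, 106 mm across, 6 mm thick, 0.15 kg, lying loose on the pan's rim, with an upright black cylindrical knob 26 mm in diameter and 26 mm tall. The point is the knob's centre, 27 mm above the lid's underside; the knob's top is 40 mm above the underside.
- lid_stand: Fixed narrow brass stand, 50 mm high, with a flat round top 40 mm in diameter. Origin on its axis at the ledge surface.
- slideway: Fixed slide way. Origin on the ledge under the middle of its low mahogany bridge; y is the line along which the pan slides, x across. The bridge is 40 mm wide (y), 200 mm long (x), its top 68 mm high; the opening is 54 mm high and 160 mm wide: the bare pan passes, the lid's knob does not. Sliding takes 2 to 7 N of friction. At both ends stands a sprung buffer.
- left_end (a point): Nearest possible place of the buffer face at the slide way's +y end, 262 mm from its origin, 33 mm up (ear height). The buffer, a plunger 16 mm across on the centre line, is clamped 0 to 20 mm further out, different each time and not measured: feel for it with the ear's end. It yields 12 mm against a soft spring, 0.35 N per mm; the pan's friction then holds it lightly pressed.
- right_end (a point): The same for the buffer at the slide way's -y end, 262 mm from its origin: again clamped 0 to 20 mm further out, at its own unknown place.
- warm_plate: Round dark steel warming plate, 140 mm across, flush in the ledge (no edge to catch), on the slide way's centre line 150 mm from the bridge's middle, on the left or the right. Origin at its centre. The pan ends here, 12 to 44 mm outward of its centre, on the buffer.
- park_plate: Square dark steel plate, 130 mm, flush in the ledge 150 mm from the bridge's middle at the other end; the pan starts here. Origin at its centre.
- brush_tray: Bystander: black bakelite tray 90 x 180 x 22 mm with a shoe brush in it (45 mm high overall), behind the bridge. Origin under its centre.
- shoe_tree: Bystander: chrome shoe tree lying along y, 240 mm long, 48 mm high, at the far right. Origin on the ledge near its middle.
- shoe_tree_b: Bystander: chrome shoe tree like the other, at the far left. Origin on the ledge near its middle.
- wax_tin: Bystander: round closed tin, 84 mm across, 28 mm high, at the near left. Origin under its centre.
Mind the look-alikes: they are no part of the job. Leave any orange or purple look-alike of the part that bears pan_center alone. Leave any red look-alike of the part that bears lid_knob alone.

How it is judged:
On the way, in this order (a step that is already met when the one before it is completed fails the run):
1. the lid rests level on the lid stand, let go (horizontal distance between lid_knob and lid_stand below 0.018 m and height (world z) of lid_knob between 0.073 and 0.081 m and angle between lid_knob's own z axis and vertical below 0.1 rad and contact force between the fingers and lid below 0.1 N and contact force between lid and lid_stand above 0.3 N), for 0.2 s.
2. the pan is passing under the bridge (y of pan_center in the frame of slideway between -0.04 and 0.04 m and x of pan_center in the frame of slideway between -0.06 and 0.06 m), for 0.05 s.
At the end, for the whole second after the job is handed in: The lid lies level (within 0.1 rad) on the lid stand, its knob within 18 mm of the stand's axis; the pan stands flat on the ledge within 55 mm of the warming plate's centre, at rest, and still bears on the sprung buffer with more than 0.3 N after it has been let go (horizontal distance between lid_knob and lid_stand below 0.018 m and height (world z) of lid_knob between 0.073 and 0.081 m and angle between lid_knob's own z axis and vertical below 0.1 rad and horizontal distance between pan_center and warm_plate below 0.055 m and contact force between pan and slideway above 0.3 N and angle between pan_center's own z axis and vertical below 0.05 rad and height (world z) of pan_center below 0.026 m and linear speed of each of pan, lid below 0.01 m/s); the robot touches nothing.
It fails at once if the pan is lifted (more than 8 mm) or tipped (more than 0.2 rad) (height (world z) of pan_center above 0.03 m or angle between pan_center's own z axis and vertical above 0.2 rad).
It fails at once if the pan is rammed into the bridge or a buffer with more than 30 N (contact force between pan and slideway above 30 N).
It fails at once if a bystander is moved more than 20 mm (distance of any of brush_tray, shoe_tree, shoe_tree_b, wax_tin from where it was at the start of the episode above 0.02 m).
It also fails if it takes over 72 s, if anything falls off the work surface, if the arm or the gripper's body presses on something with over 40 N, if the wrist force passes 120 N, or if a joint passes its speed limit or range.

## Working session

There is one attempt and no reset: what is moved stays moved. The work goes in short steps, Python scripts to look and compute and a tool call to move; the robot and the scene stay as the last step left them, time stands still between calls to the robot, and variables do not carry over. Pictures are saved under pics/ and viewed, at most 10 in all, crops included, and the job is handed in when it is done.

Besides the shell and the picture viewer there is one more tool, called as name([rows], argument=value, ...), one row to a line, values as JSON. arm_command: Moves the arm, as the interface text tells. Shifts and turns lie within -1 to 1; 1 stands for 0.2 m of shift or 180 degrees of turn. Its arguments: {"type":"object","properties":{"linear":{"type":"array"},"yaw":{"type":"array"},"fingers":{"type":"number"},"force":{"type":"number"}},"required":["linear","yaw"]}

```bash
mkdir -p pics; cat > h.py <<'E'
import numpy as np, cv2
from plant import r, snapshot, regions_of, place_of
from scipy.spatial.transform import Rotation as Ro
def K(p):
    f=p["frame"].shape[0]/2/np.tan(np.radians(p["vfov"])/2)
    return np.array([[f,0,p["cx"]],[0,f,p["cy"]],[0,0,1]])
def pose(p):
    if "R" in p: return np.array(p["R"]),np.array(p["t"])
    o=r.get_obs(); W=np.eye(4)
    W[:3,:3]=Ro.from_euler("xyz",o["tool_rot"]).as_matrix(); W[:3,3]=o["tool_pos"]
    M=np.linalg.inv(W@np.array(p["tool_from_camera"])); return M[:3,:3],M[:3,3]
def onz(p,uv,z):
    "world points on the plane z of pixels uv"
    n=cv2.undistortPoints(np.array(uv,float).reshape(-1,1,2),K(p),np.array(p["dist"],float)).reshape(-1,2)
    R,t=pose(p); d=np.c_[n,np.ones(len(n))]@R; c=-R.T@t
    return c+d*((z-c[2])/d[:,2])[:,None]
def save(p,name,box=None,s=1):
    im=p["frame"][:,:,::-1]
    if box: im=im[box[1]:box[3],box[0]:box[2]]
    cv2.imwrite("pics/"+name,cv2.resize(im,None,fx=s,fy=s,interpolation=cv2.INTER_CUBIC))
E
python3 - <<'E'
from h import *
o=r.get_obs(); print(o)
Z=dict(pan_center=.022,pan_ear=.033,lid_knob=.071,lid_stand=0,slideway=0,left_end=.033,right_end=.033,warm_plate=0,park_plate=0,brush_tray=0,shoe_tree=0,wax_tin=0)
for c in ("top","side"):
    p=snapshot(c); save(p,c+"1.png")
    for k,z in Z.items():
        for d in place_of(p,k)[:4]:
            print(c,k,round(d["confidence"],2),np.round(d["location"]),onz(p,[d["location"]],z)[0].round(4)[:2])
E
```

```text
{'time': 0.0, 'q': array([ 1.19385845e+00,  3.59496309e-01,  1.51142793e+00, -3.81255756e-05,
        1.27252176e+00, -1.15116041e-01]), 'qvel': array([ 2.77038967e-04, -1.40393631e-05, -7.26719454e-04, -1.59695627e-03,
        7.34583325e-04, -2.52288458e-03]), 'joint_efforts': array([ 2.93762405e-04, -5.15366006e+01, -2.70729500e+01,  6.75241090e-02,
        3.50802450e-02, -1.50469214e-04]), 'tool_pos': array([0.15507474, 0.57888737, 0.22181651]), 'tool_rot': array([-3.13974739e+00, -1.76698559e-04,  2.87978190e+00]), 'wrist_force': array([ 0.17337473, -0.44325319,  0.06674062]), 'ft_torque': array([ 0.01125858,  0.02938865, -0.01484772]), 'gripper_force': 0.0, 'opening': 1.0006440259997584}
top pan_center 0.96 [368. 278.] [ 0.3956 -0.3244]
top pan_center 0.77 [426. 204.] [ 0.5781 -0.4812]
top pan_ear 0.81 [258. 196.] [ 0.6021 -0.0567]
top pan_ear 0.71 [388. 302.] [ 0.3361 -0.3684]
top pan_ear 0.71 [416. 176.] [ 0.6472 -0.4569]
top lid_knob 0.79 [291. 198.] [ 0.5881 -0.1379]
top lid_knob 0.68 [175. 274.] [0.4081 0.1377]
top lid_stand 0.63 [244. 274.] [ 0.4116 -0.0188]
top slideway
[... 881 characters left out ...]
311.] [0.4177 0.1745]
side lid_stand 0.94 [344. 259.] [ 0.4063 -0.0174]
side slideway 0.71 [266. 262.] [0.5951 0.0167]
side slideway 0.65 [168. 345.] [0.7707 0.2665]
side left_end 0.77 [246. 350.] [0.5957 0.2687]
side left_end 0.56 [256. 312.] [0.5916 0.1769]
side left_end 0.22 [168. 345.] [0.7585 0.2794]
side right_end 0.94 [281. 181.] [ 0.5936 -0.247 ]
side right_end 0.37 [192. 241.] [7.835e-01 5.000e-04]
side warm_plate 0.92 [255. 310.] [0.5989 0.1543]
side brush_tray 0.95 [192. 242.] [ 0.7966 -0.0246]
side shoe_tree 0.88 [225. 181.] [ 0.7649 -0.2639]
side shoe_tree 0.61 [169. 346.] [0.768  0.2678]
side wax_tin 0.92 [352. 390.] [0.3745 0.3108]
side wax_tin 0.56 [255. 313.] [0.5987 0.1608]
```

View pics/top1.png

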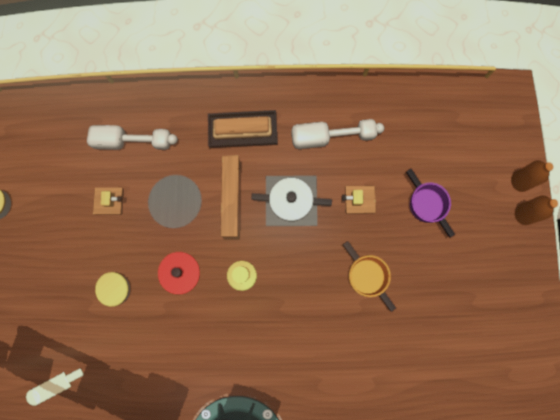

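```bash
python3 - <<'E'
from h import *
p=snapshot("side"); save(p,"crop_side.png",(170,100,430,320),3)
# precise centres: masks fitted in plan
for c in ("top","side"):
    p=snapshot(c)
    for k,z in (("lid_knob",.05),("lid_stand",.05),("slideway",.068),("pan_center",.04),("warm_plate",0)):
        for d in regions_of(p,k)[:3]:
            m=d["pixels"].astype(np.uint8); n=int(m.sum())
            v,u=np.nonzero(m); P=onz(p,np.c_[u,v],z)
            hsv=cv2.cvtColor(p["frame"],cv2.COLOR_RGB2HSV)[m>0].mean(0).round()
            print(c,k,round(d["confidence"],2),n,np.round(d["location"]),P.mean(0).round(4)[:2],P.min(0).round(3)[:2],P.max(0).round(3)[:2],hsv)
E
```

```text
top lid_knob 0.95 1435 [293. 198.] [ 0.5906 -0.1381] [ 0.539 -0.191] [ 0.642 -0.086] [ 47.  13. 203.]
top lid_knob 0.85 1304 [179. 275.] [0.4135 0.1332] [0.365 0.084] [0.463 0.182] [  2. 165. 194.]
top lid_knob 0.42 2249 [174. 200.] [0.5893 0.1472] [0.522 0.081] [0.657 0.215] [ 16.  44. 123.]
top lid_stand 0.85 646 [241. 274.] [ 0.406  -0.0174] [ 0.373 -0.05 ] [0.44  0.017] [ 28. 110. 206.]
top slideway 0.63 257 [310. 198.] [ 0.5855 -0.14  ] [ 0.569 -0.235] [ 0.602 -0.043] [12. 63. 83.]
top slideway 0.6 2940 [233. 199.] [0.5888 0.0043] [ 0.491 -0.34 ] [0.698 0.351] [ 16. 134. 174.]
top pan_center 0.71 1532 [430. 204.] [ 0.5771 -0.486 ] [ 0.492 -0.54 ] [ 0.661 -0.432] [127. 114. 123.]
top pan_center 0.58 1645 [374. 276.] [ 0.3991 -0.3247] [ 0.314 -0.384] [ 0.483 -0.266] [ 17. 148. 171.]
top warm_plate 0.71 238 [268. 201.] [ 0.6001 -0.1338] [ 0.582 -0.242] [ 0.617 -0.038] [12. 60. 83.]
side lid_knob 0.97 1581 [337. 317.] [0.4174 0.1721] [0.369 0.12 ] [0.467 0.221] [  2. 179. 187.]
side lid_knob 0.81 890 [278. 205.] [ 0.5894 -0.1364] [ 0.539 -0.19 ] [ 0.641 -0.084] [ 15.  37. 185.]
side lid_stand 0.76 657 [344. 258.] [0.4091 0.0175] [ 0.377 -0.032] [0.442 0.059] [ 20. 139. 182.]
side slideway 0.88 3576 [249. 251.] [0.5922 0.1231] [ 0.495 -0.289] [0.697 0.395] [ 13. 138. 145.]
side slideway 0.49 2199 [161. 363.] [0.7511 0.3177] [0.72  0.177] [0.786 0.408] [ 19.  37. 177.]
side pan_center 0.94 378 [276. 222.] [ 0.5852 -0.0974] [ 0.543 -0.238] [ 0.627 -0.034] [11. 46. 74.]
side pan_center 0.72 857 [294. 131.] [ 0.576  -0.4704] [ 0.491 -0.54 ] [ 0.662 -0.398] [126. 110.  79.]
side pan_center 0.59 1035 [351. 167.] [ 0.4009 -0.3081] [ 0.315 -0.379] [ 0.484 -0.239] [ 11. 162. 132.]
side warm_plate 0.58 2599 [255. 313.] [0.599  0.1604] [0.531 0.09 ] [0.67  0.227] [17. 31. 98.]
```

View pics/crop_side.png

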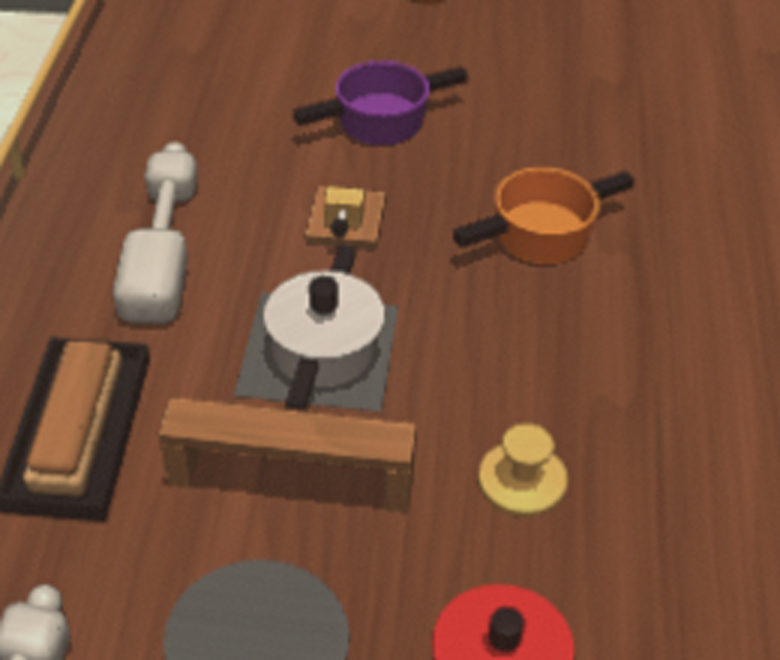

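The real parts are all found in the top view:
- **Pan:** the aluminium pan with the pale lid at top (291,198). It stands on the square plate and lines up with the bridge. The orange pan (370,276) and the purple one (430,204) are look-alikes.
- **Lid:** the red lid at (178,273) is the lid look-alike.
- **Other parts:** stand at (241,274), bridge at (231,197), warming plate on the left (+y) at (175,201).

The enlarged side crop confirms this.

```bash
python3 - <<'E'
from h import *
for c in ("top","side"):
    p=snapshot(c); g=cv2.cvtColor(p["frame"],cv2.COLOR_RGB2HSV).astype(int)
    R,t=pose(p)
    # world cloud from depth
    v,u=np.mgrid[0:420,0:560]; uv=np.c_[u.ravel(),v.ravel()].astype(float)
    n=cv2.undistortPoints(uv.reshape(-1,1,2),K(p),np.array(p["dist"],float)).reshape(-1,2)
    d=p["z_map"].ravel().astype(float); X=(np.c_[n,np.ones(len(n))]*d[:,None]-t)@R
    ok=d>0; col=g.reshape(-1,3)
    def rep(name,m):
        P=X[m&ok]; 
        if len(P)<3: print(c,name,"none");return
        mid=(P[:,:2].min(0)+P[:,:2].max(0))/2
        a=np.linalg.svd(P[:,:2]-P[:,:2].mean(0),full_matrices=False)[2][0]
        print(c,name,len(P),P.mean(0).round(4),"mid",mid.round(4),"ext",np.ptp(P[:,:2],axis=0).round(3),"axis deg",round(np.degrees(np.arctan2(a[1],a[0]))%180,1))
    box=lambda x0,x1,y0,y1,z0,z1:(X[:,0]>x0)&(X[:,0]<x1)&(X[:,1]>y0)&(X[:,1]<y1)&(X[:,2]>z0)&(X[:,2]<z1)
    dark=col[:,2]<70
    rep("knobtop",box(.55,.63,-.18,-.1,.072,.1))
    rep("lid",box(.52,.66,-.2,-.08,.038,.056))
    rep("standtop",box(.37,.45,-.06,.02,.042,.06))
    rep("bridgetop",box(.47,.72,-.04,.06,.06,.08))
    rep("ears",box(.55,.64,-.25,-.025,.03,.046)&dark)
    rep("bufL",box(.53,.66,.2,.36,.015,.09)); rep("bufR",box(.53,.66,-.4,-.255,.015,.09))
    rep("warm",box(.5,.7,.07,.24,-.01,.01)&(col[:,1]<80))
E
```

```text
top knobtop 98 [ 0.5895 -0.1383  0.0828] mid [ 0.5902 -0.1387] ext [0.023 0.024] axis deg 155.6
top lid 1365 [ 0.5899 -0.1384  0.0499] mid [ 0.591  -0.1395] ext [0.103 0.118] axis deg 86.2
top standtop 218 [ 0.4084 -0.0132  0.0496] mid [ 0.4091 -0.0132] ext [0.038 0.036] axis deg 143.1
top bridgetop 1359 [0.5963 0.0099 0.0676] mid [0.5988 0.0105] ext [0.202 0.042] axis deg 179.7
top ears 8 [ 0.5771 -0.2276  0.0375] mid [ 0.5771 -0.2257] ext [0.002 0.015] axis deg 83.9
top bufL 347 [0.598  0.3218 0.0323] mid [0.6007 0.3244] ext [0.067 0.069] axis deg 109.1
top bufR 392 [ 0.5924 -0.3056  0.0311] mid [ 0.5936 -0.3077] ext [0.068 0.085] axis deg 88.0
top warm 2173 [0.5994 0.1594 0.0006] mid [0.6001 0.1604] ext [0.138 0.137] axis deg 179.3
side knobtop 86 [ 0.5879 -0.1348  0.0818] mid [ 0.5884 -0.1374] ext [0.024 0.026] axis deg 166.6
side lid 849 [ 0.5881 -0.1303  0.0502] mid [ 0.5888 -0.1401] ext [0.104 0.119] axis deg 33.3
side standtop 195 [ 0.4064 -0.0117  0.0499] mid [ 0.4059 -0.0136] ext [0.039 0.042] axis deg 76.4
side bridgetop 1252 [0.5952 0.013  0.0677] mid [0.5967 0.0103] ext [0.2   0.045] axis deg 179.2
side ears 164 [ 0.5925 -0.1104  0.0395] mid [ 0.5909 -0.1386] ext [0.033 0.199] axis deg 84.3
side bufL 669 [0.5996 0.3285 0.0307] mid [0.6012 0.325 ] ext [0.07 0.07] axis deg 72.3
side bufR 244 [ 0.5908 -0.2955  0.0327] mid [ 0.5916 -0.3064] ext [0.067 0.088] axis deg 61.6
side warm 2604 [0.5983 0.1614 0.0014] mid [0.5991 0.1593] ext [0.139 0.141] axis deg 144.0
```

arm_command([
  [0, 0, 0],
  [0, 0, 0],
  [0, 0, 0],
  [0, 0, 0],
  [0, 0, 0],
], yaw=[-0.04, -0.08, -0.12, -0.16, -0.2])

```text
time: 2.47
tool_pos: [0.1553, 0.5795, 0.2226]
tool_rot: [-3.141, -0.0, -2.772]
wrist_force: [-0.4, -0.7, -0.2]
opening: 0.998
gripper_force: 0.0
```

arm_command([
  [0, 0, 0],
  [0, 0, 0],
  [0, 0, 0],
  [0, 0, 0],
  [0, 0, 0],
], yaw=[0.038, 0.076, 0.114, 0.152, 0.19])

```text
time: 2.88
tool_pos: [0.1553, 0.5795, 0.2226]
tool_rot: [-3.141, -0.0, 2.902]
wrist_force: [-0.0, 0.8, -0.5]
opening: 1.002
gripper_force: 0.0
```

arm_command([
  [0, 0, 0],
  [0, 0, 0],
  [0, 0, 0],
  [0, 0, 0],
  [0, 0, 0],
], yaw=[0.038, 0.076, 0.114, 0.152, 0.19])

```text
time: 3.3
tool_pos: [0.1553, 0.5796, 0.2226]
tool_rot: [-3.142, 0.0, 2.305]
wrist_force: [0.4, -0.2, 0.1]
opening: 1.0
gripper_force: 0.0
```

arm_command([
  [0, 0, 0],
  [0, 0, 0],
  [0, 0, 0],
  [0, 0, 0],
  [0, 0, 0],
], yaw=[0.038, 0.076, 0.114, 0.152, 0.19])

```text
time: 3.72
tool_pos: [0.1553, 0.5796, 0.2226]
tool_rot: [-3.142, 0.0, 1.708]
wrist_force: [0.2, -0.3, -0.5]
opening: 0.999
gripper_force: 0.0
```

arm_command([
  [0, 0, 0],
  [0, 0, 0],
  [0, 0, 0],
  [0, 0, 0],
], yaw=[0.03, 0.0467, 0.0467, 0.0467])

```text
time: 4.05
tool_pos: [0.1553, 0.5795, 0.2226]
tool_rot: [-3.142, 0.0, 1.569]
wrist_force: [0.3, -0.1, -0.1]
opening: 1.0
gripper_force: 0.0
```

arm_command([
  [-0.144, 0.087, 0],
  [-0.287, 0.174, 0],
  [-0.431, 0.26, 0],
  [-0.574, 0.347, 0],
  [-0.718, 0.434, 0],
], yaw=[0, 0, 0, 0, 0])

```text
time: 4.47
tool_pos: [0.242, 0.4344, 0.2227]
tool_rot: [3.141, -0.0, 1.57]
wrist_force: [0.3, -0.3, -0.6]
opening: 1.002
gripper_force: 0.0
```

arm_command([
  [-0.144, 0.087, 0],
  [-0.287, 0.174, 0],
  [-0.431, 0.26, 0],
  [-0.574, 0.347, 0],
  [-0.718, 0.434, 0],
], yaw=[0, 0, 0, 0, 0])

```text
time: 4.88
tool_pos: [0.3285, 0.2904, 0.2229]
tool_rot: [3.141, -0.0, 1.57]
wrist_force: [0.3, -0.0, -0.0]
opening: 0.999
gripper_force: 0.0
```

arm_command([
  [-0.144, 0.087, 0],
  [-0.287, 0.174, 0],
  [-0.431, 0.26, 0],
  [-0.574, 0.347, 0],
  [-0.718, 0.434, 0],
], yaw=[0, 0, 0, 0, 0])

```text
time: 5.3
tool_pos: [0.4149, 0.1463, 0.223]
tool_rot: [3.141, -0.0, 1.569]
wrist_force: [0.6, -0.4, -0.3]
opening: 1.002
gripper_force: 0.0
```

arm_command([
  [-0.144, 0.087, 0],
  [-0.287, 0.174, 0],
  [-0.431, 0.26, 0],
  [-0.574, 0.347, 0],
  [-0.718, 0.434, 0],
], yaw=[0, 0, 0, 0, 0])

```text
time: 5.72
tool_pos: [0.5012, 0.0023, 0.2229]
tool_rot: [3.141, 0.0, 1.569]
wrist_force: [0.5, -0.7, -1.2]
opening: 1.003
gripper_force: 0.0
```

arm_command([
  [-0.18, 0.108, 0],
  [-0.36, 0.217, 0],
  [-0.54, 0.325, 0],
  [-0.718, 0.434, 0],
  [-0.718, 0.434, 0],
], yaw=[0, 0, 0, 0, 0])

```text
time: 6.13
tool_pos: [0.5911, -0.1468, 0.2228]
tool_rot: [3.137, 0.004, 1.565]
wrist_force: [1.1, -0.7, 1.6]
opening: 1.0
gripper_force: 0.0
```

```bash
python3 - <<'E'
from h import *
p=snapshot("wrist"); save(p,"w1.png"); print(r.get_obs()["tool_pos"],r.get_obs()["tool_rot"])
for k,z in (("lid_knob",.071),("pan_center",.022),("pan_ear",.033),("park_plate",0)):
    for d in place_of(p,k)[:3]: print(k,round(d["confidence"],2),np.round(d["location"]),onz(p,[d["location"]],z)[0].round(4)[:2])
E
```

```text
[ 0.58890188 -0.14372994  0.22239998] [3.14009209e+00 1.35826961e-03 1.56533171e+00]
lid_knob 0.62 [276. 184.] [ 0.5884 -0.133 ]
pan_center 0.6 [407. 268.] [ 0.7507 -0.2482]
pan_ear 0.34 [447.  68.] [ 0.7643 -0.0149]
```

View pics/w1.png

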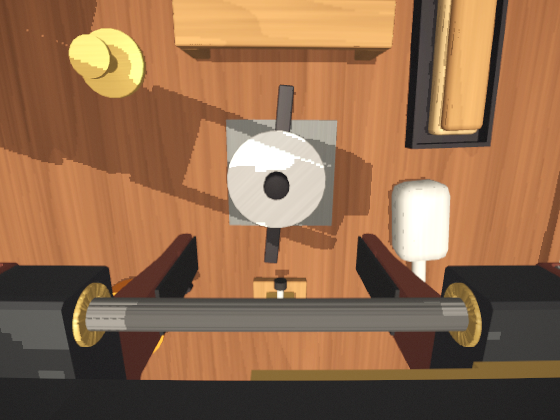

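The wrist view shows the aluminium lid with its black knob at (276,185). The pan's ears are tilted slightly (upper ear at (285,107), lower at (272,244)), and the stand is at (92,57).

```bash
python3 - <<'E'
from h import *
for _ in range(3): o=r.get_obs(); p=snapshot("wrist")
print(o["tool_pos"],o["tool_rot"][2])
h=cv2.cvtColor(p["frame"],cv2.COLOR_RGB2HSV).astype(int)
def blob(x0,y0,x1,y1,m,z,n):
    v,u=np.nonzero(m[y0:y1,x0:x1]); P=onz(p,np.c_[u+x0,v+y0],z)
    a=np.linalg.svd(P[:,:2]-P[:,:2].mean(0),full_matrices=False)[2][0]
    print(n,len(u),u.mean()+x0,v.mean()+y0,P.mean(0).round(4),((P.min(0)+P.max(0))/2).round(4),np.ptp(P,axis=0).round(3),np.degrees(np.arctan2(a[1],a[0]))%180)
blob(255,165,300,205,h[:,:,2]<60,.078,"knob")
blob(265,80,305,128,h[:,:,2]<75,.04,"ear+")
blob(255,228,290,275,h[:,:,2]<75,.04,"ear-")
E
```

```text
[ 0.58598594 -0.13840127  0.22279358] 1.5692569873529973
knob 248 282.7258064516129 193.17741935483872 [ 0.5937 -0.1377  0.078 ] [ 0.593  -0.1371  0.078 ] [0.024 0.023 0.   ] 107.84875059258397
ear+ 29 296.48275862068965 107.93103448275862 [ 0.6085 -0.0553  0.04  ] [ 0.6037 -0.0585  0.04  ] [0.015 0.032 0.   ] 92.54769703024284
ear- 182 278.2912087912088 243.56593406593407 [ 0.5896 -0.2064  0.04  ] [ 0.5881 -0.2166  0.04  ] [0.016 0.042 0.   ] 95.28857301462146
```

arm_command([
  [0, 0.01, 0.1],
  [0, 0.01, 0.22],
  [0, 0.01, 0.35],
  [0, 0.01, 0.48],
  [0, 0.01, 0.58],
], yaw=[0, 0, 0, 0, 0], fingers=0.3)

```text
time: 6.95
tool_pos: [0.5878, -0.1387, 0.1053]
tool_rot: [-3.141, -0.0, 1.569]
wrist_force: [0.6, -0.4, 0.4]
opening: 0.702
gripper_force: 0.0
```

arm_command([
  [0, 0, 0.09],
  [0, 0, 0.16],
  [0, 0, 0.21],
  [0, 0, 0.24],
  [0, 0, 0.245],
], yaw=[0, 0, 0, 0, 0])

```text
time: 7.37
tool_pos: [0.5882, -0.1393, 0.057]
tool_rot: [-3.14, -0.0, 1.568]
wrist_force: [-0.5, 0.2, -0.0]
opening: 0.702
gripper_force: 0.0
```

arm_command([
  [0, 0, 0],
  [0, 0, 0],
  [0, 0, 0],
], yaw=[0, 0, 0])

```text
time: 7.62
tool_pos: [0.5896, -0.1402, 0.0587]
tool_rot: [3.14, 0.001, 1.567]
wrist_force: [-0.7, -0.3, -0.4]
opening: 0.702
gripper_force: 0.0
```

arm_command([
  [0, 0, 0],
  [0, 0, 0],
  [0, 0, 0],
  [0, 0, 0],
  [0, 0, 0],
], yaw=[0, 0, 0, 0, 0], fingers=1, force=20)

```text
time: 8.03
tool_pos: [0.5888, -0.14, 0.0577]
tool_rot: [3.142, 0.0, 1.567]
wrist_force: [-0.1, 0.3, -0.9]
opening: 0.36
gripper_force: 0.0
```

arm_command([
  [0, 0, 0],
  [0, 0, 0],
  [0, 0, 0],
  [0, 0, 0],
  [0, 0, 0],
], yaw=[0, 0, 0, 0, 0])

```text
time: 8.45
tool_pos: [0.589, -0.14, 0.0578]
tool_rot: [3.141, 0.0, 1.567]
wrist_force: [1.1, 0.3, 0.5]
opening: 0.291
gripper_force: 20.0
```

arm_command([
  [0, 0, -0.03],
  [0, 0, -0.1],
  [0, 0, -0.2],
  [0, 0, -0.3],
  [0, 0, -0.4],
], yaw=[0, 0, 0, 0, 0])

```text
time: 8.87
tool_pos: [0.588, -0.1397, 0.1384]
tool_rot: [-3.14, -0.0, 1.567]
wrist_force: [1.1, 0.5, -2.2]
opening: 0.292
gripper_force: 20.0
```

arm_command([
  [0.05, -0.07, 0],
  [0.12, -0.18, 0],
  [0.22, -0.32, 0],
  [0.32, -0.46, 0],
  [0.42, -0.61, 0],
], yaw=[0, 0, 0, 0, 0])

```text
time: 9.28
tool_pos: [0.4657, -0.0549, 0.1378]
tool_rot: [-3.141, -0.0, 1.567]
wrist_force: [-0.3, 0.8, -2.2]
opening: 0.294
gripper_force: 20.0
```

arm_command([
  [0.08, -0.12, 0],
  [0.14, -0.21, 0],
  [0.18, -0.27, 0],
  [0.205, -0.295, 0],
  [0.205, -0.295, 0],
], yaw=[0, 0, 0, 0, 0])

```text
time: 9.7
tool_pos: [0.4074, -0.0137, 0.1378]
tool_rot: [-3.141, -0.0, 1.568]
wrist_force: [-1.0, 0.2, -1.0]
opening: 0.293
gripper_force: 20.0
```

arm_command([
  [0, 0, 0],
  [0, 0, 0],
  [0, 0, 0],
  [0, 0, 0],
], yaw=[0, 0, 0, 0])

```text
time: 10.03
tool_pos: [0.4093, -0.0149, 0.1377]
tool_rot: [3.141, 0.0, 1.567]
wrist_force: [-0.3, 0.1, -1.1]
opening: 0.289
gripper_force: 20.0
```

```bash
python3 - <<'E'
from h import *
o=r.get_obs();print(o["tool_pos"],o["opening"],o["wrist_force"])
p=snapshot("side"); save(p,"s2.png",(230,150,450,350),3)
E
```

```text
[ 0.4092918 -0.0148994  0.1376575] 0.28899034131773954 [-0.2980277   0.05328422 -1.06099474]
```

View pics/s2.png

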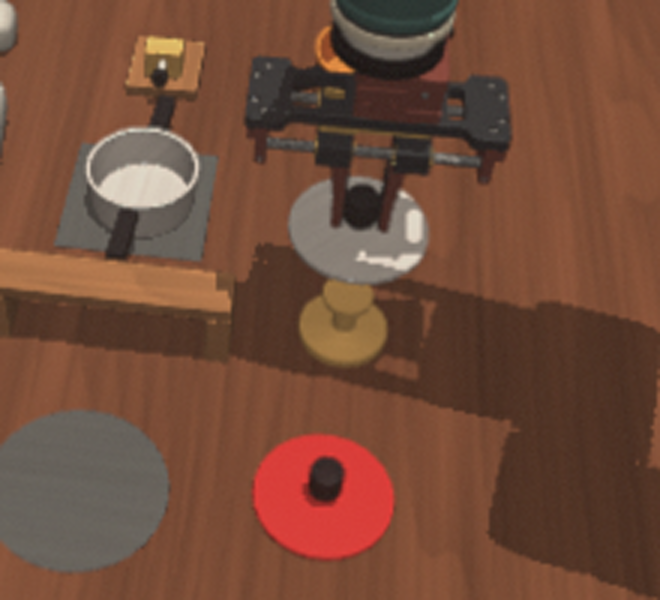

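The side crop shows the lid held level above the stand (knob at crop (360,205), stand top at (347,293)). The pan is open and still on its plate.

arm_command([
  [0, 0, 0.06],
  [0, 0, 0.15],
  [0, 0, 0.24],
  [0, 0, 0.3],
  [0, 0, 0.33],
], yaw=[0, 0, 0, 0, 0])

```text
time: 10.5
tool_pos: [0.4077, -0.0144, 0.0703]
tool_rot: [-3.139, -0.0, 1.567]
wrist_force: [0.1, 0.8, -2.0]
opening: 0.293
gripper_force: 20.0
```

arm_command([
  [0, 0, 0.01],
  [0, 0, 0.02],
  [0, 0, 0.03],
  [0, 0, 0.035],
  [0, 0, 0.035],
], yaw=[0, 0, 0, 0, 0])

```text
time: 10.92
tool_pos: [0.4086, -0.0144, 0.065]
tool_rot: [3.141, 0.0, 1.567]
wrist_force: [0.5, -0.5, -2.0]
opening: 0.291
gripper_force: 20.0
```

arm_command([
  [0, 0, 0],
  [0, 0, 0],
], yaw=[0, 0])

```text
time: 11.08
tool_pos: [0.4085, -0.0144, 0.065]
tool_rot: [3.141, 0.0, 1.567]
wrist_force: [0.8, -0.4, -1.0]
opening: 0.293
gripper_force: 20.0
```

arm_command([
  [0, 0, 0.003],
  [0, 0, 0.006],
  [0, 0, 0.009],
  [0, 0, 0.009],
  [0, 0, 0.009],
], yaw=[0, 0, 0, 0, 0])

```text
time: 11.5
tool_pos: [0.4084, -0.0144, 0.0632]
tool_rot: [3.141, 0.0, 1.567]
wrist_force: [-1.4, -0.5, 4.7]
opening: 0.291
gripper_force: 20.0
```

arm_command([
  [0, 0, -0.003],
  [0, 0, -0.003],
  [0, 0, -0.003],
  [0, 0, -0.003],
  [0, 0, -0.003],
], yaw=[0, 0, 0, 0, 0], fingers=0.4)

```text
time: 11.92
tool_pos: [0.4082, -0.0144, 0.0634]
tool_rot: [-3.141, 0.0, 1.567]
wrist_force: [-1.0, -0.4, -0.2]
opening: 0.594
gripper_force: 0.0
```

arm_command([
  [0, 0, -0.03],
  [0, 0, -0.1],
  [0, 0, -0.2],
  [0, 0, -0.3],
  [0, 0, -0.4],
], yaw=[0, 0, 0, 0, 0])

```text
time: 12.33
tool_pos: [0.4079, -0.0143, 0.1446]
tool_rot: [-3.141, 0.0, 1.567]
wrist_force: [1.3, -0.0, -0.7]
opening: 0.603
gripper_force: 0.0
```

```bash
python3 - <<'E'
from h import *
o=r.get_obs();print(o["tool_pos"],o["opening"],o["wrist_force"])
p=snapshot("side"); save(p,"s3.png",(230,100,450,350),2.4)
R,t=pose(p)
v,u=np.mgrid[0:420,0:560]; uv=np.c_[u.ravel(),v.ravel()].astype(float)
n=cv2.undistortPoints(uv.reshape(-1,1,2),K(p),np.array(p["dist"],float)).reshape(-1,2)
d=p["z_map"].ravel().astype(float); X=(np.c_[n,np.ones(len(n))]*d[:,None]-t)@R
m=(abs(X[:,0]-.409)<.07)&(abs(X[:,1]+.014)<.07)&(d>0)
for a,b in ((.05,.064),(.08,.096)):
    P=X[m&(X[:,2]>a)&(X[:,2]<b)]; A=np.c_[P[:,:2],np.ones(len(P))]
    print(len(P),((P.min(0)+P.max(0))/2).round(4),P.mean(0).round(4),np.linalg.lstsq(A,P[:,2],rcond=None)[0].round(3))
for k,z in (("pan_center",.022),("pan_ear",.033)):
    for e in place_of(p,k)[:3]: print(k,round(e["confidence"],2),np.round(e["location"]),onz(p,[e["location"]],z)[0].round(4)[:2])
E
```

```text
[ 0.40789882 -0.01428358  0.1445963 ] 0.6029923672281924 [ 1.31902764 -0.02121229 -0.6555053 ]
1097 [ 0.4065 -0.0125  0.0554] [ 0.4063 -0.0074  0.056 ] [ 0.    -0.006  0.056]
96 [ 0.4057 -0.0113  0.0865] [ 0.4061 -0.0096  0.0885] [-0.014 -0.223  0.092]
pan_center 0.83 [275. 212.] [ 0.5954 -0.137 ]
pan_center 0.61 [297. 132.] [ 0.577  -0.5014]
pan_center 0.59 [353. 171.] [ 0.3932 -0.3306]
pan_ear 0.93 [270. 227.] [ 0.5987 -0.0726]
pan_ear 0.56 [278. 136.] [ 0.6338 -0.456 ]
```

View pics/s3.png

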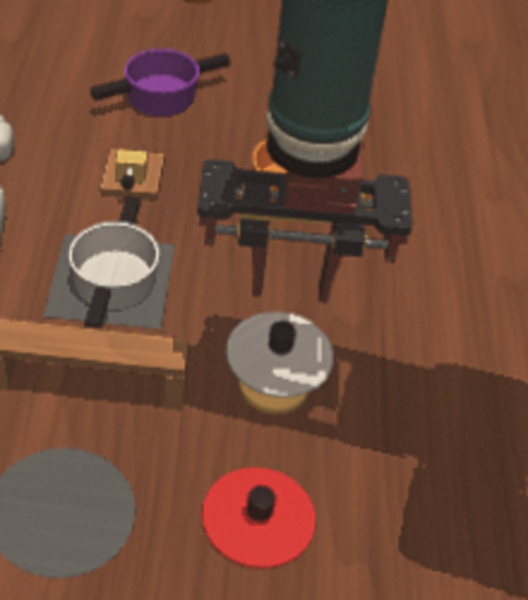

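The lid lies level on the stand and the fingers are clear of it. Next I measure the bare pan's centre and ear axis.

```bash
cat >> h.py <<'E'
def cloud(p):
    R,t=pose(p); v,u=np.mgrid[0:420,0:560]; uv=np.c_[u.ravel(),v.ravel()].astype(float)
    n=cv2.undistortPoints(uv.reshape(-1,1,2),K(p),np.array(p["dist"],float)).reshape(-1,2)
    d=p["z_map"].ravel().astype(float); X=(np.c_[n,np.ones(len(n))]*d[:,None]-t)@R
    X[d<=0]=9; return X
def pan(p,x0,y0):
    "rim centre (z~44 mm) and ear strips' centres"
    X=cloud(p); m=(abs(X[:,0]-x0)<.06)&(abs(X[:,1]-y0)<.058)&(X[:,2]>.0415)&(X[:,2]<.05)
    P=X[m]; c,_,_=[*cv2.minEnclosingCircle(P[:,:2].astype(np.float32)),0]
    out=[("rim",len(P),np.round(c,4),((P.min(0)+P.max(0))/2)[:2].round(4))]
    for s in (1,-1):
        for z in (.031,):
            m=(abs(X[:,0]-x0)<.04)&(s*(X[:,1]-y0)>.057)&(s*(X[:,1]-y0)<.108)&(X[:,2]>.033)&(X[:,2]<.046)
            if m.sum()>5:
                E=X[m]; out.append((s,len(E),E.mean(0).round(4),((E.min(0)+E.max(0))/2).round(4),np.ptp(E,axis=0).round(3)))
    return out
E
python3 - <<'E'
from h import *
for c in ("top","side"):
    for l in pan(snapshot(c),.59,-.139): print(c,*l)
E
```

```text
top rim 180 [ 0.5974 -0.1395] [ 0.5925 -0.1395]
top 1 112 [ 0.5996 -0.0609  0.0392] [ 0.6    -0.0607  0.0387] [0.019 0.04  0.011]
top -1 111 [ 0.5851 -0.2177  0.0394] [ 0.5857 -0.2171  0.0394] [0.02  0.042 0.011]
side rim 156 [ 0.5921 -0.136 ] [ 0.591  -0.1356]
side 1 96 [ 0.5978 -0.0585  0.0394] [ 0.5983 -0.0607  0.0382] [0.019 0.042 0.009]
side -1 65 [ 0.583  -0.2161  0.0398] [ 0.5841 -0.2173  0.0393] [0.018 0.043 0.01 ]
```

arm_command([
  [-0.06, 0.05, 0],
  [-0.16, 0.14, 0],
  [-0.28, 0.24, 0],
  [-0.4, 0.34, 0],
  [-0.52, 0.44, 0],
], yaw=[0, 0, 0, 0, 0])

```text
time: 13.0
tool_pos: [0.4966, -0.1206, 0.1422]
tool_rot: [-3.14, -0.0, 1.568]
wrist_force: [0.4, 0.0, 0.8]
opening: 0.601
gripper_force: 0.0
```

arm_command([
  [-0.12, 0.11, 0],
  [-0.24, 0.22, 0],
  [-0.36, 0.32, 0],
  [-0.45, 0.4, 0],
  [-0.51, 0.44, 0],
], yaw=[0.006, 0.014, 0.02, 0.027, 0.027])

```text
time: 13.42
tool_pos: [0.5856, -0.2245, 0.1418]
tool_rot: [3.142, 0.001, 1.48]
wrist_force: [-0.1, -0.6, 0.2]
opening: 0.601
gripper_force: 0.0
```

arm_command([
  [0, 0, 0],
  [0, 0, 0],
  [0, 0, 0],
  [0, 0, 0],
], yaw=[0, 0, 0, 0])

```text
time: 13.75
tool_pos: [0.5823, -0.2199, 0.1428]
tool_rot: [-3.14, -0.001, 1.483]
wrist_force: [-0.7, 0.6, -0.1]
opening: 0.598
gripper_force: 0.0
```

```bash
python3 - <<'E'
from h import *
o=r.get_obs();print(o["tool_pos"],o["tool_rot"],o["opening"],o["wrist_force"])
E
```

```text
[ 0.58231349 -0.21990251  0.14279434] [-3.13960553e+00 -8.31986115e-04  1.48311566e+00] 0.5981718724489715 [-0.65519888  0.5514863  -0.0793465 ]
```

arm_command([
  [0, 0.005, 0.06],
  [0, 0.005, 0.15],
  [0, 0.005, 0.25],
  [0, 0.005, 0.35],
  [0, 0.005, 0.44],
], yaw=[0, 0, 0, 0, 0])

```text
time: 14.17
tool_pos: [0.5838, -0.22, 0.054]
tool_rot: [-3.141, -0.0, 1.483]
wrist_force: [-0.6, -0.0, 0.0]
opening: 0.6
gripper_force: 0.0
```

arm_command([
  [0, 0, 0.07],
  [0, 0, 0.13],
  [0, 0, 0.17],
  [0, 0, 0.19],
  [0, 0, 0.2],
], yaw=[0, 0, 0, 0, 0])

```text
time: 14.58
tool_pos: [0.5843, -0.2207, 0.015]
tool_rot: [-3.141, -0.0, 1.483]
wrist_force: [-0.1, -0.3, 0.4]
opening: 0.595
gripper_force: 0.0
```

arm_command([
  [0, 0, 0],
  [0, 0, 0],
  [0, 0, 0],
], yaw=[0, 0, 0])

```text
time: 14.83
tool_pos: [0.5852, -0.2214, 0.0163]
tool_rot: [3.14, 0.001, 1.483]
wrist_force: [0.5, 0.3, 0.1]
opening: 0.603
gripper_force: 0.0
```

arm_command([
  [0, 0, 0],
  [0, 0, 0],
  [0, 0, 0],
  [0, 0, 0],
  [0, 0, 0],
], yaw=[0, 0, 0, 0, 0], fingers=1, force=15)

```text
time: 15.25
tool_pos: [0.5846, -0.2211, 0.0156]
tool_rot: [3.142, 0.0, 1.483]
wrist_force: [-0.5, -0.1, 0.1]
opening: 0.263
gripper_force: 0.0
```

arm_command([
  [0, 0, 0],
  [0, 0, 0],
  [0, 0, 0],
  [0, 0, 0],
  [0, 0, 0],
], yaw=[0, 0, 0, 0, 0])

```text
time: 15.67
tool_pos: [0.5848, -0.2211, 0.0155]
tool_rot: [3.141, 0.0, 1.482]
wrist_force: [0.8, -0.2, -0.9]
opening: 0.182
gripper_force: 15.0
```

arm_command([
  [0.03, 0.005, 0],
  [0.07, 0.012, 0],
  [0.11, 0.02, 0],
  [0.16, 0.028, 0],
  [0.2, 0.035, 0],
], yaw=[-0.004, -0.009, -0.014, -0.02, -0.0245])

```text
time: 16.08
tool_pos: [0.5952, -0.1806, 0.0155]
tool_rot: [-3.141, 0.0, 1.562]
wrist_force: [0.2, -3.4, -0.4]
opening: 0.176
gripper_force: 15.0
```

arm_command([
  [0, 0, 0],
  [0, 0, 0],
], yaw=[0, 0])

```text
time: 16.25
tool_pos: [0.5951, -0.1796, 0.0154]
tool_rot: [-3.141, -0.002, 1.56]
wrist_force: [1.8, 4.6, 1.5]
opening: 0.181
gripper_force: 15.0
```

```bash
python3 - <<'E'
from h import *
o=r.get_obs();print(o["tool_pos"],o["tool_rot"],o["opening"],o["wrist_force"])
p=snapshot("side")
for l in pan(p,.596,-.1): print(*l)
save(p,"s4.png",(200,130,420,350),2.5)
E
```

```text
[ 0.5950766  -0.17957522  0.01543035] [-3.14113959e+00 -1.99360104e-03  1.56022688e+00] 0.18078425792494632 [1.84384626 4.55098275 1.52975706]
rim 177 [ 0.5909 -0.0986] [ 0.5941 -0.0986]
1 17 [ 0.5953 -0.0379  0.0408] [ 0.5949 -0.0385  0.0403] [0.013 0.009 0.005]
-1 76 [ 0.5929 -0.1732  0.0397] [ 0.5923 -0.1772  0.0393] [0.033 0.04  0.012]
```

View pics/s4.png

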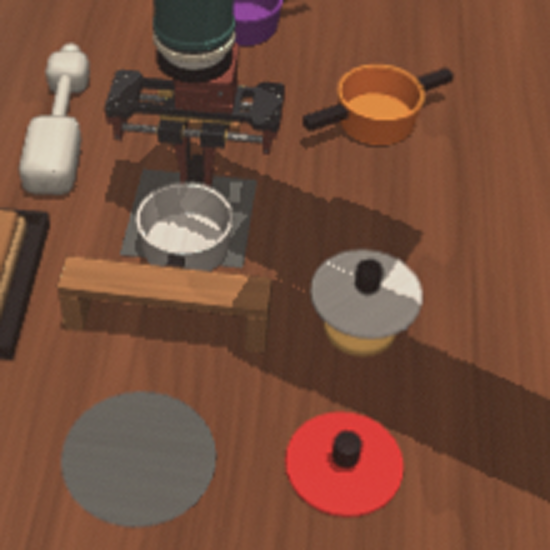

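The pan is open and still flat. It is squared to the slide way, and its +y ear is just entering the bridge. I'll keep sliding it along the centre line.

arm_command([
  [0.03, 0, 0],
  [0.075, 0, 0],
  [0.12, 0, 0],
  [0.165, 0, 0],
  [0.21, 0, 0],
], yaw=[0, 0, 0, 0, 0])

```text
time: 16.72
tool_pos: [0.5954, -0.1392, 0.0155]
tool_rot: [-3.142, 0.0, 1.559]
wrist_force: [-0.1, -4.8, 0.6]
opening: 0.18
gripper_force: 15.0
```

arm_command([
  [0.045, 0, 0],
  [0.09, 0, 0],
  [0.135, 0, 0],
  [0.18, 0, 0],
  [0.225, 0, 0],
], yaw=[0, 0, 0, 0, 0])

```text
time: 17.13
tool_pos: [0.596, -0.0939, 0.0155]
tool_rot: [3.142, 0.0, 1.56]
wrist_force: [0.6, -4.8, 1.4]
opening: 0.181
gripper_force: 15.0
```

arm_command([
  [0.045, 0, 0],
  [0.09, 0, 0],
  [0.135, 0, 0],
  [0.18, 0, 0],
  [0.205, 0, 0],
], yaw=[0, 0, 0, 0, 0])

```text
time: 17.55
tool_pos: [0.5964, -0.0526, 0.0155]
tool_rot: [-3.141, -0.0, 1.56]
wrist_force: [-0.6, -3.8, 1.8]
opening: 0.187
gripper_force: 15.0
```

arm_command([
  [0, 0, 0],
  [0, 0, 0],
  [0, 0, 0],
], yaw=[0, 0, 0])

```text
time: 17.8
tool_pos: [0.5962, -0.0526, 0.0154]
tool_rot: [-3.141, -0.002, 1.559]
wrist_force: [-0.2, 4.4, 2.0]
opening: 0.179
gripper_force: 15.0
```

arm_command([
  [0, 0, 0],
  [0, 0, 0],
  [0, 0, 0],
  [0, 0, 0],
], yaw=[0, 0, 0, 0], fingers=0.4)

```text
time: 18.13
tool_pos: [0.5962, -0.0543, 0.0153]
tool_rot: [-3.141, 0.0, 1.559]
wrist_force: [-0.3, 0.8, -0.3]
opening: 0.445
gripper_force: 0.0
```

arm_command([
  [0, 0, 0],
  [0, 0, -0.08],
  [0, 0, -0.2],
  [0, 0, -0.35],
  [0, 0, -0.5],
], yaw=[0, 0, 0, 0, 0])

```text
time: 18.55
tool_pos: [0.5956, -0.0539, 0.1159]
tool_rot: [-3.14, -0.0, 1.559]
wrist_force: [0.3, -1.2, 1.0]
opening: 0.602
gripper_force: 0.0
```

arm_command([
  [0, 0, -0.08],
  [0, 0, -0.13],
  [0, 0, -0.15],
  [0, 0, -0.15],
  [0, 0, -0.15],
], yaw=[0, 0, 0, 0, 0])

```text
time: 18.97
tool_pos: [0.5957, -0.0537, 0.1444]
tool_rot: [-3.14, -0.0, 1.559]
wrist_force: [1.0, 0.1, -0.7]
opening: 0.605
gripper_force: 0.0
```

```bash
python3 - <<'E'
from h import *
o=r.get_obs();print(o["tool_pos"],o["tool_rot"],o["opening"],o["wrist_force"])
for c in ("side","top"):
    p=snapshot(c)
    for l in pan(p,.597,.029): print(c,*l)
    X=cloud(p); m=(abs(X[:,0]-.6)<.02)&(X[:,1]>.24)&(X[:,1]<.36)&(X[:,2]>.02)&(X[:,2]<.08)
    print("buf",X[m].min(0).round(4),X[m].max(0).round(4))
E
```

```text
[ 0.59570447 -0.0537465   0.14439781] [-3.13986139e+00 -1.87720034e-04  1.55944249e+00] 0.6046457774952205 [ 1.04703803  0.11739911 -0.70716841]
side rim 113 [0.5956 0.0372] [0.5956 0.0536]
side 1 129 [0.5962 0.1094 0.0392] [0.5968 0.1086 0.0383] [0.017 0.044 0.011]
side -1 72 [ 0.5938 -0.0521  0.0396] [ 0.594  -0.0525  0.0397] [0.016 0.035 0.009]
buf [0.5819 0.2909 0.0201] [0.6194 0.3406 0.0495]
top rim 82 [0.5965 0.0374] [0.5965 0.0592]
top 1 60 [0.5974 0.0972 0.0393] [0.598  0.0986 0.0399] [0.016 0.025 0.01 ]
buf [0.5839 0.2888 0.0201] [0.6181 0.3575 0.0511]
```

arm_command([
  [0.08, 0, 0],
  [0.22, 0, 0],
  [0.4, 0, 0],
  [0.58, 0, 0],
  [0.71, 0, 0],
], yaw=[0, 0, 0, 0, 0])

```text
time: 19.48
tool_pos: [0.597, 0.0905, 0.144]
tool_rot: [-3.139, -0.001, 1.56]
wrist_force: [0.6, -0.1, -0.7]
opening: 0.6
gripper_force: 0.0
```

arm_command([
  [0.055, 0, 0],
  [0.075, 0, 0],
  [0.075, 0, 0],
  [0.075, 0, 0],
  [0.075, 0, 0],
], yaw=[0, 0, 0, 0, 0])

```text
time: 19.9
tool_pos: [0.5982, 0.1017, 0.1452]
tool_rot: [-3.141, 0.001, 1.558]
wrist_force: [-0.2, 0.1, 0.2]
opening: 0.595
gripper_force: 0.0
```

arm_command([
  [0, 0, 0.06],
  [0, 0, 0.15],
  [0, 0, 0.25],
  [0, 0, 0.35],
  [0, 0, 0.44],
], yaw=[0, 0, 0, 0, 0])

```text
time: 20.32
tool_pos: [0.5983, 0.1016, 0.0566]
tool_rot: [-3.142, 0.0, 1.558]
wrist_force: [1.2, 0.5, -0.4]
opening: 0.599
gripper_force: 0.0
```

arm_command([
  [0, 0, 0.07],
  [0, 0, 0.13],
  [0, 0, 0.17],
  [0, 0, 0.195],
  [0, 0, 0.205],
], yaw=[0, 0, 0, 0, 0])

```text
time: 20.73
tool_pos: [0.5981, 0.1027, 0.0159]
tool_rot: [-3.141, 0.0, 1.559]
wrist_force: [0.1, 0.3, 0.9]
opening: 0.603
gripper_force: 0.0
```

arm_command([
  [0, 0, 0],
  [0, 0, 0],
  [0, 0, 0],
], yaw=[0, 0, 0])

```text
time: 20.98
tool_pos: [0.5989, 0.1032, 0.0172]
tool_rot: [3.14, 0.0, 1.56]
wrist_force: [-0.6, -0.5, -0.3]
opening: 0.598
gripper_force: 0.0
```

arm_command([
  [0, 0, 0],
  [0, 0, 0],
  [0, 0, 0],
  [0, 0, 0],
  [0, 0, 0],
], yaw=[0, 0, 0, 0, 0], fingers=1, force=15)

```text
time: 21.4
tool_pos: [0.5983, 0.1032, 0.0166]
tool_rot: [3.141, 0.0, 1.56]
wrist_force: [0.9, 0.3, -0.2]
opening: 0.262
gripper_force: 0.0
```

arm_command([
  [0, 0, 0],
  [0, 0, 0],
  [0, 0, 0],
  [0, 0, 0],
  [0, 0, 0],
], yaw=[0, 0, 0, 0, 0])

```text
time: 21.82
tool_pos: [0.5983, 0.1032, 0.0165]
tool_rot: [-3.142, 0.0, 1.559]
wrist_force: [-0.4, 1.1, 0.1]
opening: 0.178
gripper_force: 15.0
```

arm_command([
  [0.03, 0, 0],
  [0.08, 0, 0],
  [0.13, 0, 0],
  [0.18, 0, 0],
  [0.23, 0, 0],
], yaw=[0, 0, 0, 0, 0])

```text
time: 22.23
tool_pos: [0.5987, 0.1501, 0.0165]
tool_rot: [-3.141, 0.0, 1.56]
wrist_force: [-0.6, -4.6, 1.6]
opening: 0.178
gripper_force: 15.0
```

arm_command([
  [0.05, 0, 0],
  [0.1, 0, 0],
  [0.15, 0, 0],
  [0.2, 0, 0],
  [0.25, 0, 0],
], yaw=[0, 0, 0, 0, 0])

```text
time: 22.65
tool_pos: [0.5992, 0.2002, 0.0164]
tool_rot: [-3.141, 0.0, 1.56]
wrist_force: [0.2, -5.0, 2.4]
opening: 0.179
gripper_force: 15.0
```

arm_command([
  [0.04, 0, 0],
  [0.08, 0, 0],
  [0.11, 0, 0],
  [0.13, 0, 0],
  [0.14, 0, 0],
], yaw=[0, 0, 0, 0, 0])

```text
time: 23.07
tool_pos: [0.5996, 0.2277, 0.0164]
tool_rot: [-3.141, 0.0, 1.56]
wrist_force: [-1.0, -4.9, 2.0]
opening: 0.181
gripper_force: 15.0
```

```bash
python3 - <<'E'
from h import *
o=r.get_obs();print(o["tool_pos"],o["tool_rot"],o["opening"],o["wrist_force"])
p=snapshot("side"); save(p,"s5.png",(200,250,320,400),4)
X=cloud(p)
for zc in (.02,.026,.032,.038):
    m=(abs(X[:,0]-.6)<.014)&(X[:,1]>.2)&(X[:,1]<.36)&(X[:,2]>zc)&(X[:,2]<zc+.006)
    print(zc,np.sort(X[m][:,1]).round(4)[::3])
E
```

```text
[0.59958927 0.22768206 0.01642315] [-3.14149148e+00  1.50851719e-04  1.55993966e+00] 0.18115359516979154 [-1.04733196 -4.86952375  1.97153605]
0.02 [0.2376 0.239  0.3386 0.3388 0.3392 0.3394 0.3396]
0.026 [0.2377 0.2394 0.2516 0.2522 0.2926 0.2992 0.3389 0.3392 0.3394 0.3397
 0.3402]
0.032 [0.2004 0.2231 0.2368 0.238  0.2393 0.2403 0.241  0.2506 0.2513 0.2521
 0.2525 0.2905 0.2923 0.2982 0.2988 0.2996 0.3005 0.3027 0.3059 0.3074
 0.3102 0.3388 0.3389 0.3393 0.3395 0.3396]
0.038 [0.2022 0.2208 0.2235 0.2258 0.2283 0.2302 0.2321 0.2332 0.2335 0.2341
 0.2358 0.2365 0.2371 0.2384 0.2387 0.2394 0.2397 0.2401 0.2415 0.2429
 0.2441 0.2453 0.2459 0.2474 0.2482 0.2494 0.2496 0.2499 0.2505 0.2516
 0.2526 0.2914 0.2923 0.2937 0.295  0.2957 0.2968 0.2971 0.2985 0.2997
 0.3033 0.3067 0.3122 0.3229 0.3279 0.3301 0.3332 0.3344 0.338  0.3386
 0.3389 0.339  0.3396 0.3398 0.3405]
```

View pics/s5.png

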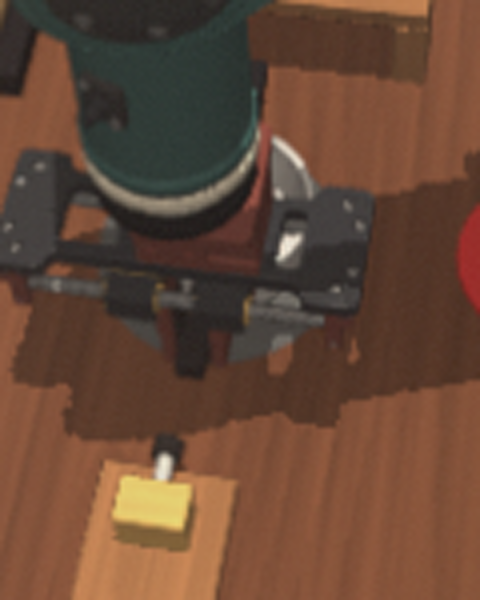

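The crop shows the ear's end at about (190,375) and the dark plunger tip at (165,445), with clear space between. Depth puts the gap at about 37 mm. I'll close most of it, then feel for the buffer.

arm_command([
  [0.025, 0, 0],
  [0.055, 0, 0],
  [0.085, 0, 0],
  [0.115, 0, 0],
  [0.14, 0, 0],
], yaw=[0, 0, 0, 0, 0])

```text
time: 23.53
tool_pos: [0.5999, 0.2555, 0.0164]
tool_rot: [-3.141, 0.0, 1.559]
wrist_force: [-0.6, -4.0, 2.3]
opening: 0.176
gripper_force: 15.0
```

arm_command([
  [0.01, 0, 0],
  [0.02, 0, 0],
], yaw=[0, 0])

```text
time: 23.7
tool_pos: [0.6, 0.2594, 0.0164]
tool_rot: [-3.142, 0.0, 1.56]
wrist_force: [0.4, -3.8, 2.6]
opening: 0.181
gripper_force: 15.0
```

arm_command([
  [0.005, 0, 0],
  [0.01, 0, 0],
], yaw=[0, 0])

```text
time: 23.87
tool_pos: [0.6, 0.2611, 0.0164]
tool_rot: [-3.142, 0.0, 1.56]
wrist_force: [0.1, -4.4, 3.0]
opening: 0.186
gripper_force: 15.0
```

arm_command([
  [0.005, 0, 0],
  [0.01, 0, 0],
], yaw=[0, 0])

```text
time: 24.03
tool_pos: [0.6, 0.263, 0.0164]
tool_rot: [-3.141, 0.0, 1.559]
wrist_force: [0.4, -4.4, 3.3]
opening: 0.178
gripper_force: 15.0
```

arm_command([
  [0.005, 0, 0],
  [0.01, 0, 0],
], yaw=[0, 0])

```text
time: 24.2
tool_pos: [0.6, 0.2651, 0.0164]
tool_rot: [-3.141, 0.0, 1.559]
wrist_force: [0.7, -4.7, 2.7]
opening: 0.178
gripper_force: 15.0
```

arm_command([
  [0.005, 0, 0],
  [0.01, 0, 0],
], yaw=[0, 0])

```text
time: 24.37
tool_pos: [0.6001, 0.267, 0.0164]
tool_rot: [-3.141, 0.0, 1.56]
wrist_force: [-0.5, -6.4, 3.1]
opening: 0.183
gripper_force: 15.0
```

arm_command([
  [0.005, 0, 0],
  [0.01, 0, 0],
], yaw=[0, 0])

```text
time: 24.53
tool_pos: [0.6001, 0.2688, 0.0164]
tool_rot: [-3.141, 0.001, 1.56]
wrist_force: [0.4, -6.5, 3.0]
opening: 0.181
gripper_force: 15.0
```

arm_command([
  [0.005, 0, 0],
  [0.01, 0, 0],
], yaw=[0, 0])

```text
time: 24.7
tool_pos: [0.6001, 0.2707, 0.0164]
tool_rot: [-3.141, 0.001, 1.56]
wrist_force: [-0.1, -6.6, 2.6]
opening: 0.182
gripper_force: 15.0
```

The drag steps from about 4.4 N to 6.6 N past y ≈ 0.265. That puts the ear on the buffer with about 6 mm of travel, so I let go.

arm_command([
  [0, 0, 0],
  [0, 0, 0],
  [0, 0, 0],
], yaw=[0, 0, 0])

```text
time: 24.95
tool_pos: [0.6001, 0.2709, 0.0164]
tool_rot: [-3.141, 0.001, 1.56]
wrist_force: [0.1, -6.2, 4.0]
opening: 0.177
gripper_force: 15.0
```

arm_command([
  [0, 0, 0],
  [0, 0, 0],
  [0, 0, 0],
  [0, 0, 0],
  [0, 0, 0],
], yaw=[0, 0, 0, 0, 0], fingers=0.4)

```text
time: 25.37
tool_pos: [0.6001, 0.2716, 0.0163]
tool_rot: [-3.142, -0.0, 1.56]
wrist_force: [0.3, -0.8, 0.0]
opening: 0.519
gripper_force: 0.0
```

arm_command([
  [0, 0, -0.05],
  [0, 0, -0.15],
  [0, 0, -0.3],
  [0, 0, -0.45],
  [0, 0, -0.6],
], yaw=[0, 0, 0, 0, 0])

```text
time: 25.78
tool_pos: [0.5998, 0.2712, 0.1382]
tool_rot: [-3.141, -0.0, 1.56]
wrist_force: [0.2, 0.4, 0.1]
opening: 0.602
gripper_force: 0.0
```

arm_command([
  [-0.05, -0.1, -0.1],
  [-0.12, -0.25, -0.2],
  [-0.2, -0.4, -0.25],
  [-0.25, -0.5, -0.25],
  [-0.3, -0.6, -0.25],
], yaw=[0, 0, 0, 0, 0])

```text
time: 26.2
tool_pos: [0.4785, 0.2122, 0.1883]
tool_rot: [3.139, -0.001, 1.56]
wrist_force: [-0.2, 0.4, -0.4]
opening: 0.601
gripper_force: 0.0
```

```bash
python3 - <<'E'
from h import *
o=r.get_obs();print(o["time"],o["tool_pos"],o["opening"],o["wrist_force"])
p=snapshot("side"); save(p,"s6.png",(190,180,420,400),2.6)
for l in pan(p,.6,.193): print(*l)
X=cloud(p)
for zc in (.028,.036):
    m=(abs(X[:,0]-.6)<.014)&(X[:,1]>.26)&(X[:,1]<.34)&(X[:,2]>zc)&(X[:,2]<zc+.008); print(zc,np.sort(X[m][:,1]).round(4)[::2])
E
```

```text
26.2 [0.47852912 0.21218878 0.18825792] 0.60127018676621 [-0.15618392  0.37100305 -0.42853168]
rim 275 [0.6005 0.1944] [0.598  0.1944]
1 186 [0.5976 0.276  0.0402] [0.598  0.2754 0.039 ] [0.018 0.051 0.01 ]
-1 105 [0.5959 0.1167 0.0396] [0.5963 0.1163 0.0386] [0.016 0.039 0.009]
0.028 [0.2639 0.2721 0.2738 0.2849 0.2942 0.2965 0.3045 0.3046 0.3059 0.3384
 0.3387 0.339  0.3391 0.3392 0.3393 0.3393 0.3394 0.3395 0.3399]
0.036 [0.2604 0.2612 0.2615 0.2619 0.2623 0.263  0.2635 0.2643 0.2646 0.2656
 0.266  0.2666 0.2671 0.268  0.2682 0.2689 0.2692 0.2702 0.2706 0.2715
 0.2717 0.2719 0.2735 0.2736 0.2746 0.2754 0.276  0.2765 0.277  0.2777
 0.2783 0.2787 0.2794 0.2801 0.281  0.2812 0.2813 0.2823 0.2833 0.2838
 0.2842 0.2851 0.2855 0.2857 0.2861 0.2871 0.2874 0.2877 0.2881 0.2886
 0.2895 0.2901 0.2902 0.2913 0.2916 0.2918 0.292  0.2926 0.2932 0.2937
 0.2944 0.2949 0.295  0.2957 0.296  0.2972 0.298  0.2992 0.2993 0.2996
 0.3002 0.3007 0.3015 0.3017 0.3023 0.3029 0.304  0.3044 0.3045 0.3047
 0.3052 0.3054 0.3054 0.3057 0.3071 0.3073 0.3088 0.3096 0.3106 0.3125
 0.3179 0.3239 0.3266 0.3309 0.3352 0.3384 0.3385 0.3387 0.3389 0.3391
 0.3393 0.3393 0.3393 0.3395 0.3397]
```

View pics/s6.png

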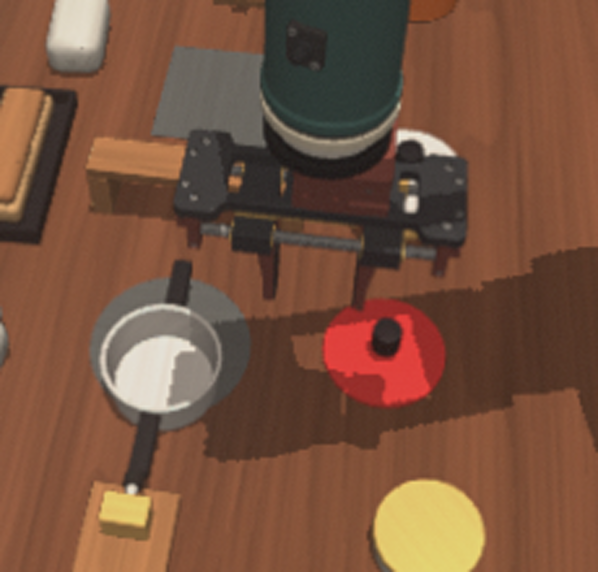

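The pan stands flat on the warming plate, its ear end at crop (132,487) pressing the plunger in. The lid is still on the stand and the arm is clear. I'll let the arm come to rest and hand in.

arm_command([
  [0, 0, 0],
  [0, 0, 0],
  [0, 0, 0],
  [0, 0, 0],
  [0, 0, 0],
], yaw=[0, 0, 0, 0, 0])

```text
time: 26.67
tool_pos: [0.4805, 0.2129, 0.1863]
tool_rot: [3.141, -0.0, 1.56]
wrist_force: [0.2, -0.7, 0.7]
opening: 0.603
gripper_force: 0.0
```

```bash
python3 -c "
from plant import r
print(r.close_job())"
```

```text
the job is handed in; nothing more can be done
None
```

The job is handed in at about 27 s, with no verdict returned: the lid rests level on the brass stand, and the pan stands flat on the warming plate, let go with the left buffer pressed in about 6 mm.

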